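# Lock a loaded ware board into its cradle with a pinned retaining bar

## Task

Push the loaded ware board gently back until it is fully home against the cradle's rear stop, with its three cups still standing on it. Then lay the aluminium retaining bar flat on the two front lugs, flush along the board's front edge and with its two holes over the lug holes, and put one of the pins down through bar and lug at each end until its flange is down on the bar. Leave the loose cup and the wire brush near the robot where they are.

Things in the scene. Friction and masses are not known exactly. Their poses are not given: they have to be found in the camera images.
- cradle: Fixed dark-steel cradle for one ware board. Origin on the bench under its deck's middle; x to the rear stop (away from the robot), y left, z up. Deck 140 x 176 mm; deck and lug tops are 45 mm above the bench. Rear stop's face at x = +70 mm: a home board's origin is over the cradle's. Side guides at y = +-93 to 103 mm, from x = -60 mm back, tops 60 mm above the bench; two rear posts 110 mm tall.
- hole_1 (a point): Centre of the mouth of the left (+y) lug's vertical through hole, 12.5 mm in diameter, on the lug's top; at (-88, +125, 45) mm in the cradle's frame. The lug is a plate 34 x 40 x 12 mm outside the board's width, clear beneath. Axes as the cradle's.
- hole_2 (a point): The same of the right (-y) lug: (-88, -125, 45) mm in the cradle's frame.
- bar_seat (a point): Point midway between the two lug holes, at the height of the lug tops: the laid bar's origin belongs here. The laid bar's top is 53 mm above the bench, 10 mm below the board's top, and 2.5 mm from the home board's front edge. Axes as the cradle's.
- board: Loose wooden ware board 140 (x) x 180 (y) x 18 mm on the cradle's deck, about 0.35 kg, with three cups. Origin under its middle; axes as the cradle's (x to the rear). It starts 20 to 45 mm too far out towards the robot, over the bar's place. Its top is 63 mm above the bench. It slides with up to about 9 N of friction, with 3 mm of play each side.
- cup_1: Loose ruffled white ceramic cup standing on the ware board, 60 mm tall, 47 mm across the rim, 80 g. Origin under its foot. It must stay standing. It stands in the rear half of the board (its centre 25 to 40 mm behind the board's middle).
- cup_2: Loose ruffled white ceramic cup standing on the ware board, 60 mm tall, 47 mm across the rim, 80 g. Origin under its foot. It must stay standing. It stands in the rear half of the board (its centre 25 to 40 mm behind the board's middle).
- cup_3: Loose ruffled white ceramic cup standing on the ware board, 60 mm tall, 47 mm across the rim, 80 g. Origin under its foot. It must stay standing. It stands in the rear half of the board (its centre 25 to 40 mm behind the board's middle).
- bar: Loose flat aluminium bar, 290 mm long (its y) x 31 wide (x) x 8 thick, 0.28 kg, lying on the bench at first. Origin at the middle of its underside, z up. Through holes 12.5 mm in diameter at y = +-125. Bridge handle in the middle: a rail along y, 60 long, 12 wide, 36 to 56 mm above the underside. Same either way round.
- pin_stand: Fixed wooden block 60 (x) x 140 (y) x 42 mm, origin under its middle; two 14 mm holes at y = +-40 mm hold the pins, their flanges on its top.
- pin_1: Loose steel pin, 60 g, upright in the pin stand at first; the two are alike, either fits either hole. Origin on its axis at the underside of its flange, z up along the pin. Above the origin: flange 22 mm in diameter, 4 mm thick, then a round grip stem of 15 mm diameter up to 34 mm. Below: a shank 34 mm long, 10 mm in diameter, its last 12 mm tapering to a 5 mm tip.
- pin_2: Loose steel pin, 60 g, upright in the pin stand at first; the two are alike, either fits either hole. Origin on its axis at the underside of its flange, z up along the pin. Above the origin: flange 22 mm in diameter, 4 mm thick, then a round grip stem of 15 mm diameter up to 34 mm. Below: a shank 34 mm long, 10 mm in diameter, its last 12 mm tapering to a 5 mm tip.
- stray_cup: Bystander: another such cup on the bench near the robot. Origin under its foot.
- wire_brush: Bystander: wooden wire brush 150 mm long lying on the bench near the robot. Origin under its middle.
Mind the look-alikes: they are no part of the job. Several things have the shape of the board; the one meant has the colours described above. What is shaped like the cup_1 but turquoise or yellow is not meant.

How it is judged:
On the way, in this order (a step that is already met when the one before it is completed fails the run):
1. the board is home against the rear stop (x of board in the frame of cradle between -0.004 and 0.004 m), for 0.2 s.
2. the bar lies on both lugs along the board's edge, holes lined up (all of step 1 and horizontal distance between bar and bar_seat below 0.004 m and angle between the y axis of bar and the y axis of cradle, either way round below 0.03 rad and z of bar in the frame of cradle between 0.042 and 0.048 m and angle between bar's own z axis and vertical below 0.03 rad and contact force between the fingers and bar below 0.05 N), for 0.2 s.
3. one pin is fully down through bar and lug (horizontal distance between bar and bar_seat below 0.004 m and angle between the y axis of bar and the y axis of cradle, either way round below 0.03 rad and z of bar in the frame of cradle between 0.042 and 0.048 m and angle between bar's own z axis and vertical below 0.03 rad and ((horizontal distance between pin_1 and hole_1 below 0.004 m and z of pin_1 in the frame of cradle below 0.0555 m and angle between pin_1's own z axis and vertical below 0.12 rad) or (horizontal distance between pin_1 and hole_2 below 0.004 m and z of pin_1 in the frame of cradle below 0.0555 m and angle between pin_1's own z axis and vertical below 0.12 rad) or (horizontal distance between pin_2 and hole_1 below 0.004 m and z of pin_2 in the frame of cradle below 0.0555 m and angle between pin_2's own z axis and vertical below 0.12 rad) or (horizontal distance between pin_2 and hole_2 below 0.004 m and z of pin_2 in the frame of cradle below 0.0555 m and angle between pin_2's own z axis and vertical below 0.12 rad))), for 0.2 s.
4. the second pin is fully down through bar and lug at the other end (horizontal distance between bar and bar_seat below 0.004 m and angle between the y axis of bar and the y axis of cradle, either way round below 0.03 rad and z of bar in the frame of cradle between 0.042 and 0.048 m and angle between bar's own z axis and vertical below 0.03 rad and (((horizontal distance between pin_1 and hole_1 below 0.004 m and z of pin_1 in the frame of cradle below 0.0555 m and angle between pin_1's own z axis and vertical below 0.12 rad) and (horizontal distance between pin_2 and hole_2 below 0.004 m and z of pin_2 in the frame of cradle below 0.0555 m and angle between pin_2's own z axis and vertical below 0.12 rad)) or ((horizontal distance between pin_1 and hole_2 below 0.004 m and z of pin_1 in the frame of cradle below 0.0555 m and angle between pin_1's own z axis and vertical below 0.12 rad) and (horizontal distance between pin_2 and hole_1 below 0.004 m and z of pin_2 in the frame of cradle below 0.0555 m and angle between pin_2's own z axis and vertical below 0.12 rad)))), for 0.2 s.
At the end, for the whole second after the job is handed in: Board within 4 mm of home, its three cups upright on it; bar flat on both lugs, its middle within 4 mm of the seat and square to 0.03 rad; a pin in each hole, within 4 mm of the axis and 0.12 rad of upright, flange at most 2.5 mm above the bar; all at rest (all of step 1 and all of step 4 and angle between each of cup_1, cup_2, cup_3's own z axis and vertical below 0.15 rad and z of each of cup_1, cup_2, cup_3 in the frame of board above 0.012 m and linear speed of each of bar, board, pin_1, pin_2 below 0.02 m/s); the robot touches nothing.
It fails at once if a cup on the board is knocked over (angle between any of cup_1, cup_2, cup_3's own z axis and vertical above 0.5 rad).
It fails at once if the loose cup or the brush is moved by more than 30 mm (distance of any of stray_cup, wire_brush from where it was at the start of the episode above 0.03 m).
It also fails if it takes over 72 s, if anything falls off the work surface, if the arm or the gripper's body presses on something with over 40 N, if the wrist force passes 120 N, or if a joint passes its speed limit or range.

## Robot

A 6-joint arm with a two-finger parallel gripper is mounted at the origin on the work surface. World frame = base frame: x ahead of the robot, y to its left, z up, the work surface at z = 0. Lengths are in m, angles in rad, forces in N, time in s.
With the tool pointing down it reaches from about 0.425 to 0.95 m from the base axis. Payload 14.7 kg.
Tool frame: the origin (TCP) lies on the front face of the gripper's body, between the roots of the fingers; the fingertips stand 73 mm ahead of it and the grasp point (between the pads) lies 54 mm ahead of it (robot.tcp_to_tips is the distance from the TCP to the fingertips, in m); z points along the fingers, y is the line along which they close (so a half turn about z gives the same grasp; the last joint's range is limited). The gripper opens to 85 mm and grips with 20 to 120 N. Pads are 22 mm wide; open, the fingers measure 114 mm over their backs; the gripper's body (76 mm by 85 mm) begins 54 mm behind the grasp point. The pads swing forward as they close: fully open they stand 13 mm farther back than shut.
Start: joints at [1.295, 0.48, 1.596, -0, 1.065, -0.047], TCP at [0.147, 0.633, 0.304] pointing down, gripper open.
Joint ranges: [-2.75, 2.75], [-0.82, 2.05], [0.23, 2.67], [-1.56, 4.7], [0.09, 2.69], [-2.92, 2.92]. Speed limits (rad/s): [1.89, 1.89, 2.39, 3.01, 3.01, 3.01].

## Interface

Orientations are given as a unit quaternion [w, x, y, z].
In Python, from plant import robot, eyes gives the robot as it stands. Calls block until the motion is done:
- robot.goto(position, orientation): joint-space move of the TCP to a pose.
- robot.movel(position, attitude=None, velocity=0.15): straight line of the TCP; attitude=None keeps the orientation; velocity is the mean speed in m/s.
- robot.set_joints(angles): joint-space move.
- robot.command_gripper(opening): finger opening in m; the grip force is fixed at half the most; returns when the fingers have stopped.
- robot.dwell(seconds).
- robot.solve_ik(position, orientation): joint angles nearest the present ones, or None.
- robot.read_state(): the state.
- eyes.grab_frame(name): name is "scene" or "top" or "wrist"; returns the picture (384x512x3 uint8, red, green, blue); there is no depth.
- eyes.camera_model(name): a dict with "mtx" (3x3 intrinsics, pixels), "k1" (the pictures are not rectified: a ray, as slopes to the right and down, at radius r is drawn at 1 + k1 r^2 times it, then the intrinsics apply), "R" (3x3) and "t" (3): a world point X has camera coordinates R X + t. Camera axes: x right, y down, z forward; pixel columns grow to the right and rows downward; lengths in m; the calibration is good to about 2 mm. A picture is of the moment at which its call begins: read the wrist's pose just before it. camera_model takes no time and is no camera call; for the wrist camera it gives the pose at the moment of the call.
A pose or a line that the arm cannot do raises robot.IKError and nothing moves.
- robot.close_job(): hands the job in; it is judged then, once.
Trained networks look in the newest picture that a camera, given by its name, has taken for a name from the list of things; names that differ only in an ending like _2 or _b are one class to them, and where a whole thing is asked for, a point or a joint stands for the part that bears it (a point fixed in the world has none). Each returns a list of dicts, best first, with "p" (0 to 1); they miss things now and then, are a little off and sometimes report something else, mostly with a low value. They report only what shows in the picture. A call takes as long as a camera call. They do not tell look-alikes from the thing itself.
- eyes.masks_of(name, camera): "pixels" (384x512 bool, what is visible of it).
- eyes.tip_of(name, camera): "at" ([x, y, z] in m, in the coordinates of the camera as it stood for that picture, good to about 4 mm: a listed point, or the origin of a listed thing).
The state is a dict: "time": time; "qpos": joint angles; "qvel": joint speeds; "joint_efforts": joint torques, N m; "ee_pos": TCP position; "tcp_rot": TCP orientation; "force": force on the tool from outside, world axes, zero at the start; "wrist_torque": the same for the moment, N m; "gripper_width": finger opening in m; "finger_force": force on a finger pad.
Only numpy, scipy, OpenCV 4.12 (cv2) and the standard library are available. Lean on these libraries where they do the work, as an engineer would, in place of code of your own. Each camera call takes 0.05 s, during which the arm holds its last target. There are 200 camera calls.

## Working session

There is one attempt and no reset: what is moved stays moved. The work goes in short steps, each a Python script; the robot and the scene stay as the last script left them, time stands still between calls to the robot, and variables do not carry over. Pictures are saved under pics/ and viewed, at most 10 in all, crops included, and the job is handed in when it is done.

```bash
ls; mkdir -p pics; cat > h.py <<'E'
import numpy as np,cv2
from plant import robot,eyes
def save(cam,fn):
    im=eyes.grab_frame(cam); cv2.imwrite('pics/'+fn,im[:,:,::-1]); return im
def c2w(cam,p,m=None):
    m=m or eyes.camera_model(cam); return np.array(m['R']).T@(np.array(p)-np.array(m['t']))
def w2p(m,X):
    c=np.array(m['R'])@np.array(X)+np.array(m['t']); s=c[:2]/c[2]; s=s*(1+m['k1']*(s@s)); K=np.array(m['mtx']); return (K@[s[0],s[1],1])[:2]
def p2w(m,uv,z):
    K=np.array(m['mtx']); d=(np.array([(uv[0]-K[0,2])/K[0,0],(uv[1]-K[1,2])/K[1,1]])); s=d.copy()
    for _ in range(20): s=d/(1+m['k1']*(s@s))
    R=np.array(m['R']);o=-R.T@np.array(m['t']); r=R.T@np.array([s[0],s[1],1]); return o+r*(z-o[2])/r[2]
E
python3 - <<'E'
from h import *
for cam in ('top','scene'):
    save(cam,cam+'0.png')
    m=eyes.camera_model(cam); print(cam,-np.array(m['R']).T@m['t'])
    for n in ['cradle','hole_1','bar_seat','board','cup_1','bar','pin_stand','pin_1','stray_cup','wire_brush']:
        print(n,[(round(d['p'],2),c2w(cam,d['at'],m).round(3).tolist(),w2p(m,c2w(cam,d['at'],m)).round().tolist()) for d in eyes.tip_of(n,cam)[:6]])
print(robot.read_state())
E
```

```text
pics
top [ 0.21388324 -0.01251001  1.27575056]
cradle []
hole_1 [(0.86, [0.495, 0.114, 0.045], [214.0, 186.0]), (0.68, [0.51, -0.139, 0.043], [293.0, 186.0]), (0.66, [0.353, -0.176, -0.0], [301.0, 237.0]), (0.41, [0.568, -0.006, 0.044], [252.0, 167.0])]
bar_seat []
board [(0.96, [0.569, -0.005, 0.044], [252.0, 166.0]), (0.83, [0.222, -0.369, -0.0], [361.0, 282.0]), (0.61, [0.271, 0.323, 0.005], [144.0, 254.0]), (0.54, [0.525, -0.317, 0.001], [345.0, 188.0])]
cup_1 [(0.81, [0.606, -0.059, 0.063], [269.0, 155.0]), (0.69, [0.597, -0.007, 0.066], [253.0, 156.0]), (0.65, [0.595, 0.055, 0.065], [234.0, 156.0]), (0.64, [0.613, -0.188, 0.006], [307.0, 160.0])]
bar [(0.75, [0.525, -0.314, -0.003], [344.0, 188.0]), (0.49, [0.595, 0.053, 0.065], [234.0, 156.0])]
pin_stand [(0.89, [0.501, 0.328, -0.005], [151.0, 185.0]), (0.17, [0.609, -0.057, 0.061], [269.0, 154.0])]
pin_1 [(0.47, [0.5, 0.366, 0.046], [136.0, 180.0]), (0.44, [0.503, 0.289, 0.048], [159.0, 181.0])]
stray_cup [(0.67, [0.36, 0.137, -0.003], [205.0, 230.0])]
wire_brush [(0.64, [0.355, -0.173, 0.002], [300.0, 236.0])]
scene [0.98979
[... 1103 characters left out ...]

{'time': 1.1, 'qpos': array([ 1.29541712e+00,  4.80214663e-01,  1.59628605e+00,  1.58324140e-05,
        1.06512479e+00, -4.65981561e-02]), 'qvel': array([ 0.00123441, -0.000133  , -0.00049868,  0.00051304, -0.00164137,
        0.00174023]), 'joint_efforts': array([ 5.01914648e-03, -9.50544977e+01, -4.30642641e+01,  1.75249334e-04,
        1.04833631e-03,  6.79633263e-05]), 'ee_pos': array([0.14738676, 0.63306424, 0.30389224]), 'tcp_rot': array([-9.46899241e-06,  1.14145028e-01,  9.93464097e-01, -1.51042648e-05]), 'force': array([-0.26261112, -0.3552084 ,  0.48860595]), 'wrist_torque': array([ 0.00218312, -0.02657251, -0.00356916]), 'finger_force': 0.0, 'gripper_width': 0.08547929025610336}
```

```bash
cd pics; python3 -c "
import cv2,numpy as np
a=cv2.imread('top0.png')[130:280,110:400];a=cv2.resize(a,(800,414),interpolation=3);cv2.imwrite('top0c.png',a)
b=cv2.imread('scene0.png')[80:300,120:420];cv2.imwrite('scene0c.png',cv2.resize(b,(800,587),interpolation=3))"
```

```text
(no output)
```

View pics/top0c.png

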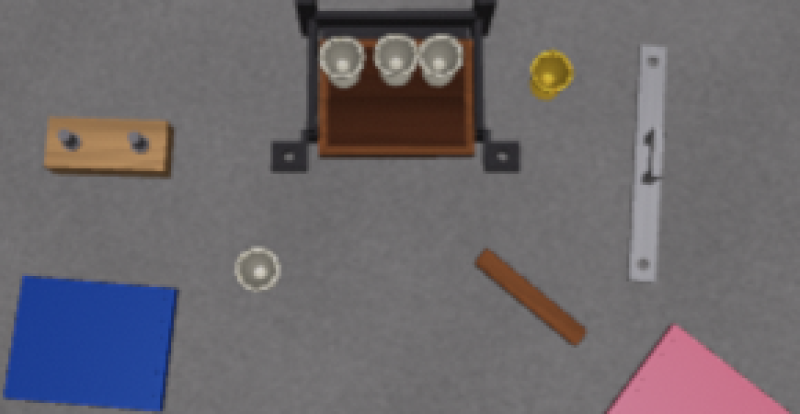

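View pics/scene0c.png

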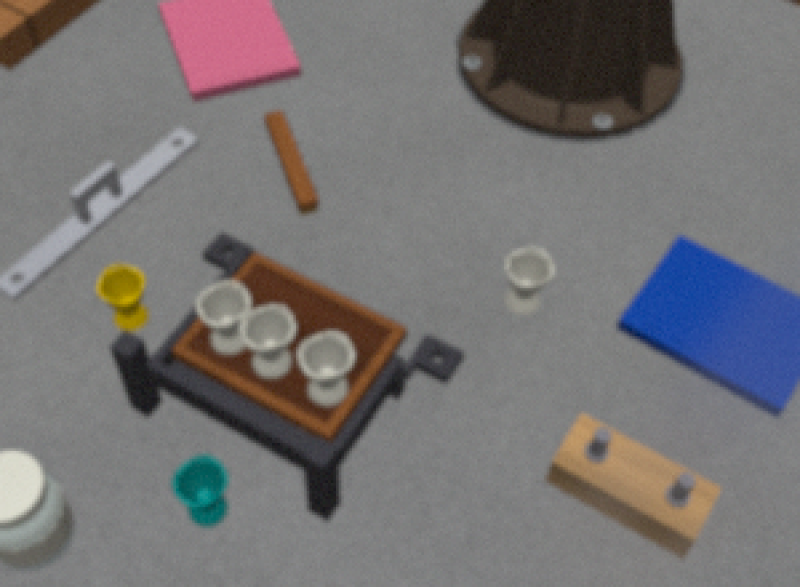

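The top view (crop) shows the cradle with the red-brown board and three white cups at crop (320-475, 35-155), the lugs at (290,157) and (502,157), and the silver bar at (648,160). The pin stand is at (107,145) and the yellow and turquoise cups are decoys. Next I'll look from above the front of the cradle.

```bash
cat >> h.py <<'E'
def q(t): return [0,-np.sin(t/2),np.cos(t/2),0]
def tips(names,cam):
    m=eyes.camera_model(cam); eyes.grab_frame(cam)
    for n in names: print(n,[(round(d['p'],2),c2w(cam,d['at'],m).round(4).tolist()) for d in eyes.tip_of(n,cam)[:5]])
E
python3 - <<'E'
from h import *
robot.goto([0.47,-0.01,0.36],q(0.03))
m=eyes.camera_model('wrist'); print(-np.array(m['R']).T@m['t'],np.array(m['R'])[2])
save('wrist','w1.png')
tips(['hole_1','board','cup_1','cradle','bar_seat'],'wrist')
s=robot.read_state();print(s['time'],s['ee_pos'],s['force'],s['qpos'])
E
```

```text
[ 0.40069327 -0.01140012  0.43019654] [ 0.27595143  0.0079836  -0.96113842]
hole_1 [(0.95, [0.4952, 0.1149, 0.0443]), (0.57, [0.5136, -0.1377, 0.0412])]
board [(0.72, [0.2753, 0.3295, 0.0002]), (0.64, [0.5691, -0.007, 0.0448])]
cup_1 [(0.81, [0.6078, -0.0032, 0.0614]), (0.79, [0.7367, 0.0166, 0.0016]), (0.78, [0.5975, 0.0494, 0.0604]), (0.65, [0.6091, -0.0567, 0.0612]), (0.61, [0.6119, -0.1913, 0.0046])]
cradle [(0.67, [0.5018, 0.3241, 0.001])]
bar_seat []
4.0083 [ 0.47003058 -0.00981812  0.35998567] [-0.81339837 -0.07330236 -0.93518849] [-8.53869705e-02  1.64860078e-01  1.92068053e+00  1.29895773e-05
  1.05608292e+00 -1.68651528e+00]
```

View pics/w1.png

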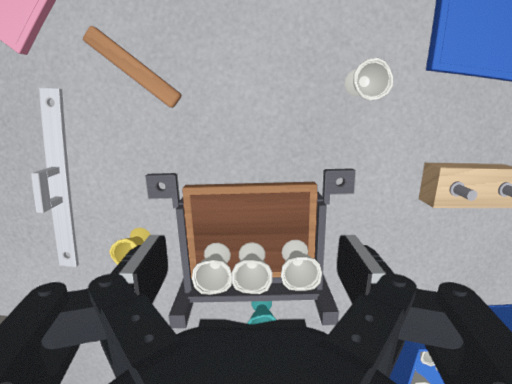

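The wrist view shows the lug holes near (162,186) and (340,182), the board's front edge at row ~188, the bar's holes near (50,102) and (67,255), and pin tops at (460,190) and (507,191). I'll refine the holes by pixel.

```bash
python3 - <<'E'
from h import *
m=eyes.camera_model('wrist'); g=cv2.cvtColor(cv2.imread('pics/w1.png'),cv2.COLOR_BGR2GRAY).astype(float)
def blob(u,v,r,sgn):
    p=g[v-r:v+r+1,u-r:u+r+1]*sgn; w=np.clip(p-np.median(p)-0.35*(p.max()-np.median(p)),0,None)
    yy,xx=np.mgrid[-r:r+1,-r:r+1]; return u+(w*xx).sum()/w.sum(),v+(w*yy).sum()/w.sum()
for n,u,v,r,s,z in [('h2',162,186,6,1,.045),('h1',340,182,6,1,.045),('b1',50,102,5,-1,.008),('b2',67,255,5,-1,.008)]:
    c=blob(u,v,r,s); print(n,np.round(c,2),p2w(m,c,z).round(4))
print(g[180:193,154:171].astype(int)); print(g[96:109,44:58].astype(int))
for v,u in ((190,200),(188,300)): print(g[178:200,u].astype(int))
for u,v in ((200,186),(300,184)): print(p2w(m,(u,v),.063))
E
```

```text
h2 [161.7  185.28] [ 0.5107 -0.1341  0.045 ]
h1 [338.84 180.7 ] [0.4968 0.1113 0.045 ]
b1 [ 48.33 101.77] [ 0.3992 -0.31    0.008 ]
b2 [ 65.46 255.25] [ 0.6495 -0.3206  0.008 ]
[[103 103  99 101 100 101 102 100 102 101 101 103  99 102 102 103 102]
 [103 103 106 100  98 105 107 105 100 101 103 102 103 103 102 104 104]
 [102 105  99  94  88 131 138 137 122 108 103 104 105 105 103 101 105]
 [104 102  92  77  89 168 178 175 162 141 117 100 105 105 103 103 105]
 [104  99  85  65  90 173 180 176 173 174 157 109 103 105 102 104 106]
 [106  96  81  54  74 161 179 176 173 178 176 118 103 102 104 105 106]
 [101  93  75  51  57 121 173 178 178 180 179 126 100 101 100 104 103]
 [100  92  81  61  50  86 158 173 178 181 179 126  98 101 100 101  99]
 [100  96  87  65  55  52  92 137 162 167 163 118 102 103 102 103 104]
 [105 101  95  79  63  52  53  66  88  95  91  96 104 105 104 105 104]
 [104 104 101  97  84  73  67  64  70  80  93 100 106 106 104 101 103]
 [103 102 101 100  96  97  90  87  91  93 100 102 102 103 104 102 103]
 [100 100 104 102 101  99 100  97 100 103 103 103 102 102 103 101 101]]
[... 323 characters left out ...]
74 175 175 178 197 215 213 216]
 [213 200 171 123 113 135 176 175 173 176 190 215 214 215]
 [213 202 189 129 113 127 161 173 172 175 192 214 214 214]
 [214 208 197 162 124 129 156 168 170 174 199 214 214 215]
 [215 214 207 195 160 133 139 159 173 184 209 214 214 215]
 [214 215 214 204 195 178 158 163 187 202 215 216 214 214]
 [214 214 217 213 210 206 201 206 212 215 218 216 215 214]
 [216 214 215 215 214 213 212 216 218 218 216 216 216 214]]
[174 176 175 175 176 165 122  75  80 105 136 141 140 139 140 142 124  92
  91  89  91  94]
[173 178 181 162  88  71  96 129 136 134 137 142 140 131 101  91  93  90
  91  90  90  97]
[ 0.50504569 -0.07729485  0.063     ]
[0.49835432 0.05436188 0.063     ]
```

```bash
cat >> h.py <<'E'
def hole(g,u,v,r=7,th=12):
    p=g[v-r:v+r+1,u-r:u+r+1].astype(float); ring=np.r_[p[0],p[-1],p[:,0],p[:,-1]]
    b=(abs(p-np.median(ring))>th).astype(np.uint8); n,l,st,ce=cv2.connectedComponentsWithStats(b)
    k=1+np.argmax(st[1:,4]); c=cv2.minEnclosingCircle(np.argwhere(l==k)[:,::-1].astype(np.float32)); return (u-r+c[0][0],v-r+c[0][1]),c[1],st[k,4]
E
python3 - <<'E'
from h import *
m=eyes.camera_model('wrist'); g=cv2.cvtColor(cv2.imread('pics/w1.png'),cv2.COLOR_BGR2GRAY)
P={}
for n,u,v,z in [('h2',161,186,.045),('h1',340,182,.045),('b1',50,102,.008),('b2',66,255,.008)]:
    c,r,a=hole(g,u,v); P[n]=p2w(m,c,z); print(n,np.round(c,2),r,a,P[n].round(4))
for a,b in(('h1','h2'),('b1','b2')):
    d=P[a]-P[b]; print((P[a]+P[b])/2,np.linalg.norm(d),np.arctan2(-d[0],d[1]))
E
```

```text
h2 [160.45 186.1 ] 4.92586088180542 75 [ 0.512  -0.1359  0.045 ]
h1 [340.13 181.61] 4.88449764251709 72 [0.498  0.1132 0.045 ]
b1 [ 49.5 102. ] 5.315173149108887 80 [ 0.3996 -0.3082  0.008 ]
b2 [ 66. 255.] 4.472236156463623 51 [ 0.6489 -0.3196  0.008 ]
[ 0.50498667 -0.01135364  0.045     ] 0.24950504445029523 0.05597242931123253
[ 0.52424966 -0.31385958  0.008     ] 0.2496314980254565 1.52514584051311
```

```bash
cat >> h.py <<'E'
SEAT=np.array([0.5050,-0.0114]); YAW=0.056
ex=np.array([np.cos(YAW),np.sin(YAW)]); ey=np.array([-ex[1],ex[0]]); O=SEAT+0.088*ex
def W(x,y,z): return np.r_[O+x*ex+y*ey,z]
E
python3 - <<'E'
from h import *
robot.command_gripper(0.04)
robot.goto(W(-.137,0,.20),q(YAW)); robot.movel(W(-.137,0,.123),velocity=.15)
f0=robot.read_state()['force']; x=-.137
robot.movel(W(-.118,0,.123),velocity=.06); x=-.118
log=[]
while x<-.070:
    x+=.003; robot.movel(W(x,0,.123),velocity=.03)
    f=robot.read_state()['force']-f0; F=f[:2]@ex; log.append((round(x,3),round(F,1)))
    if F<-15 : break
print(log,robot.read_state()['time'])
robot.movel(W(x-.02,0,.123),velocity=.08)
robot.movel(W(x-.04,0,.22),velocity=.2)
save('wrist','w2.png');tips(['board','cup_1'],'wrist')
s=robot.read_state();print(s['time'],s['ee_pos'])
E
```

```text
[(-0.115, np.float64(-0.5)), (-0.112, np.float64(-0.4)), (-0.109, np.float64(-1.3)), (-0.106, np.float64(-1.1)), (-0.103, np.float64(-0.5)), (-0.1, np.float64(-2.7)), (-0.097, np.float64(-2.9)), (-0.094, np.float64(-2.4)), (-0.091, np.float64(-3.3)), (-0.088, np.float64(-2.3)), (-0.085, np.float64(-2.8)), (-0.082, np.float64(-2.9)), (-0.079, np.float64(-12.2)), (-0.076, np.float64(-24.7))] 9.8333
board [(0.62, [0.5928, -0.0046, 0.0429])]
cup_1 [(0.55, [0.6148, -0.192, -0.0002])]
11.075 [ 0.47676127 -0.01292884  0.21882512]
```

View pics/w2.png

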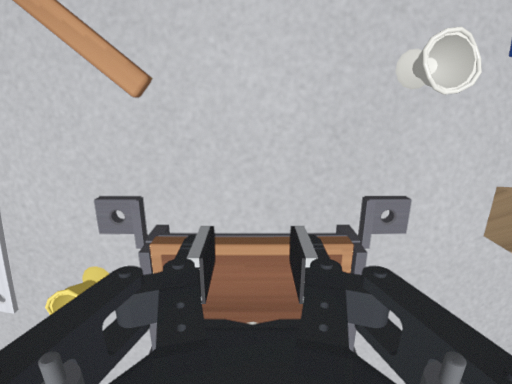

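The board is home. Its front edge lies straight along the deck front at row ~237, and the lug holes are at (120,216) and (387,215). Now the bar.

```bash
python3 - <<'E'
from h import *
m=eyes.camera_model('wrist'); g=cv2.cvtColor(cv2.imread('pics/w2.png'),cv2.COLOR_BGR2GRAY)
A=[]
for u,v in((387,215),(120,216)):
    c,r,a=hole(g,u,v,10); A.append(p2w(m,c,.045)); print(np.round(c,1),r,a,A[-1].round(4))
d=A[0]-A[1]; print((A[0]+A[1])/2,np.linalg.norm(d),np.arctan2(-d[0],d[1]))
robot.command_gripper(0.06)
t=-.0456
robot.goto([.524,-.314,.30],q(t))
m=eyes.camera_model('wrist'); save('wrist','w3.png')
for X in ((.3996,-.3082,.008),(.6489,-.3196,.008)): print(w2p(m,X))
print(robot.read_state()['time'])
tips(['bar'],'wrist')
E
```

```text
[387.5 216. ] 7.632268905639648 148 [0.4966 0.113  0.045 ]
[116.8 216.5] 7.651323318481445 155 [ 0.511  -0.1352  0.045 ]
[ 0.50378779 -0.01112713  0.045     ] 0.24865877291327207 0.05783390111629738
[250.70834203  57.62461279]
[250.83299741 251.10184289]
12.6583
bar [(0.7, [0.5262, -0.3109, -0.001])]
```

View pics/w3.png

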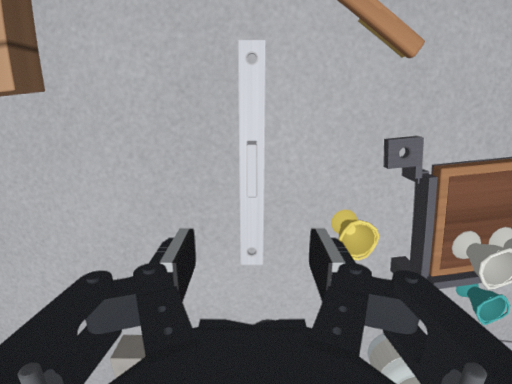

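The bar is centred under the gripper, with holes at (252,57) and (252,251) as predicted. I'll grasp it.

```bash
sed -i 's/^SEAT=.*/SEAT=np.array([0.5044,-0.0113]); YAW=0.057/' h.py; python3 - <<'E'
from h import *
t=-.0456
robot.movel([.524,-.3133,.102],velocity=.15)
robot.command_gripper(0.0); s=robot.read_state(); print(s['gripper_width'],s['finger_force'],s['time'])
robot.movel([.524,-.3133,.28],velocity=.2)
tp=YAW-np.pi/2
robot.goto(W(-.088,0,.25),q(tp))
robot.movel(W(-.088,0,.17),velocity=.15)
m=eyes.camera_model('wrist'); save('wrist','w4.png'); z=.17-.102+.008
print('pred bar hole',w2p(m,W(-.088,.125,z)),'lug hole',w2p(m,W(-.088,.125,.045)))
s=robot.read_state();print(s['time'],s['ee_pos'],s['force'],s['gripper_width'])
E
```

```text
0.011126361296295026 59.25671696662903 14.725
pred bar hole [249.98898663  -3.73941771] lug hole [250.29388004  14.27515632]
18.2917 [ 0.50496181 -0.01144298  0.17076453] [-0.40564085  0.48392948 -1.98700534] 0.010773654193381357
```

View pics/w4.png

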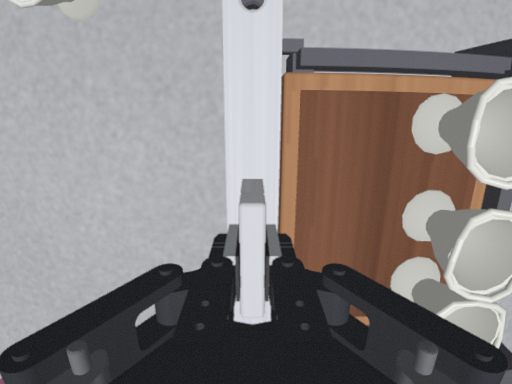

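The bar is in hand parallel to the board's edge. Its end hole is at (252,0), about 3 px from the prediction. I'll check that against the board corner near (283,72) before lowering.

```bash
python3 - <<'E'
from h import *
m=eyes.camera_model('wrist')
for X in ((-.07,.09,.063),(-.07,-.0,.063),(-.06,.103,.060),(-.06,.093,.060)): print(X,w2p(m,W(*X)).round(1))
z=robot.read_state()['ee_pos'][2]-.102
for X in ((-.088,.03,z+.056),(-.088,.03,z+.0),(-.088-.0155,.05,z+.008),(-.088+.0155,.05,z+.008)): print(X,w2p(m,W(*X)).round(1))
g=cv2.cvtColor(cv2.imread('pics/w4.png'),cv2.COLOR_BGR2GRAY); print(g[0:14,244:262])
a=cv2.imread('pics/w4.png')[0:200,180:330]; cv2.imwrite('pics/w4c.png',cv2.resize(a,(450,600),interpolation=3))
E
```

```text
(-0.07, 0.09, 0.063) [280.7  70.2]
(-0.07, -0.0, 0.063) [277.4 215.7]
(-0.06, 0.103, 0.06) [297.8  47.6]
(-0.06, 0.093, 0.06) [297.3  65.6]
(-0.088, 0.03, np.float64(0.1247645251873305)) [249.1 203.2]
(-0.088, 0.03, np.float64(0.06876452518733049)) [249.9 173.3]
(-0.1035, 0.05, np.float64(0.07676452518733048)) [222.3 142. ]
(-0.0725, 0.05, np.float64(0.07676452518733048)) [277.1 142. ]
[[100  99 101 101 103  99  96  94  92  89  91  97  99 100 102 102 100  99]
 [ 98 101  99 102  96  92  88  89  86  86  85  88  90  94  98 102 101 101]
 [100  99  92  90  90  90  90  84  87  84  84  86  86  90  90  95  99 101]
 [ 96  88  84  83  87  88  87  87  85  82  83  83  87  88  88  90  95  95]
 [ 87  85  85  86  83  80  72  64  59  58  62  73  80  82  86  89  88  95]
 [ 92  81  80  77  61  51  52  49  51  50  50  49  56  71  82  84  85 114]
 [120  85  70  57  48  48  49  46  47  47  53  53  53  49  61  82 117 163]
 [168 121  69  48  46  49  48  46  49  43  52  48  45  45  57 108 167 194]
 [188 173 138  84  59  51  52  55  64  62  59  58  58  74 113 165 194 198]
 [198 193 183 159 126 102 109 122 141 138 130 122 124 159 177 194 199 205]
 [206 199 195 190 182 177 179 180 184 184 183 184 184 195 198 204 209 214]
 [212 210 208 203 197 195 193 192 192 194 196 196 200 203 211 215 215 215]
 [212 213 213 211 209 203 200 198 196 198 205 208 211 214 215 215 216 215]
 [213 213 214 214 213 212 211 210 211 212 215 215 215 215 216 215 215 216]]
```

View pics/w4c.png

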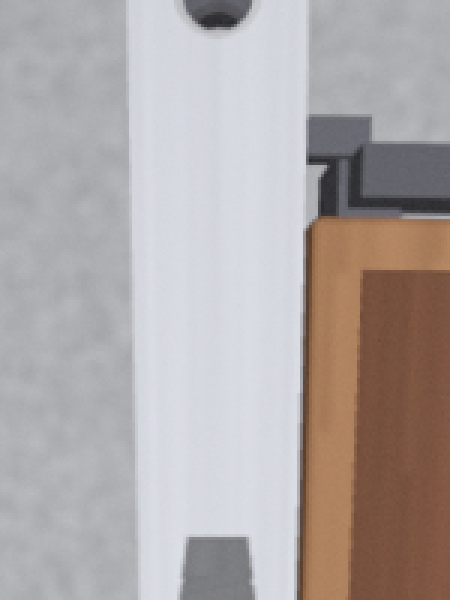

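The bar and the board corner are offset from prediction by the same 2–3 px, a shared camera bias, so their relative alignment is good. I'll lower the bar.

```bash
python3 - <<'E'
from h import *
robot.movel(W(-.088,0,.151),velocity=.1)
f0=robot.read_state()['force'][2]; z=.151
while z>.142:
    z-=.001; robot.movel(W(-.088,0,z),velocity=.03)
    f=robot.read_state()['force'][2]-f0; print(round(z,4),round(f,1))
    if abs(f)>4: break
robot.command_gripper(0.035)
robot.movel(W(-.088,0,.25),velocity=.25)
robot.goto(W(-.125,0,.24),q(YAW))
m=eyes.camera_model('wrist'); save('wrist','w5.png'); g=cv2.cvtColor(cv2.imread('pics/w5.png'),cv2.COLOR_BGR2GRAY)
for s in(1,-1): print(w2p(m,W(-.088,.125*s,.053)).round(1),w2p(m,W(-.088,.125*s,.045)).round(1))
print(robot.read_state()['time'])
a=np.hstack([cv2.imread('pics/w5.png')[150:270,60:190],cv2.imread('pics/w5.png')[150:270,330:460]])
cv2.imwrite('pics/w5c.png',cv2.resize(a,(780,360),interpolation=2))
E
```

```text
0.15 1.0
0.149 0.6
0.148 2.1
0.147 12.2
[380.8 220.7] [377.4 217.6]
[123. 221.] [126.4 218. ]
22.0667
```

View pics/w5c.png

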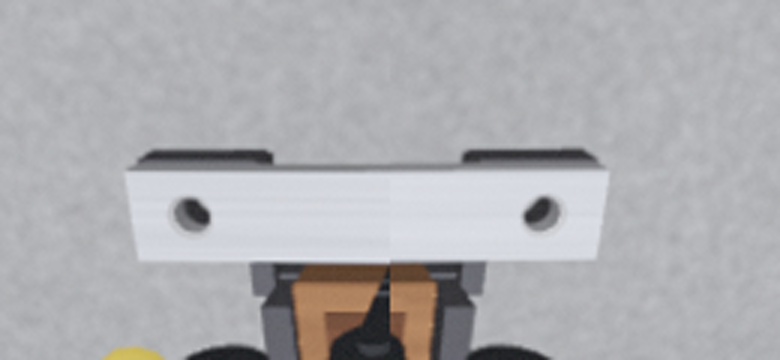

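The bar lies flat on both lugs and is square, with its holes at about (124,221) and (381,221) as predicted. Next I'll look at the pins.

```bash
python3 - <<'E'
from h import *
robot.goto([.50,.329,.26],q(YAW))
m=eyes.camera_model('wrist'); save('wrist','w6.png')
for n in ('pin_1',):
    for d in eyes.tip_of(n,'wrist')[:4]: X=c2w('wrist',d['at'],m);print(d['p'],X.round(4),w2p(m,X).round(1))
    for d in eyes.masks_of(n,'wrist')[:4]:
        yy,xx=np.nonzero(d['pixels']); print(d['p'],xx.min(),xx.max(),yy.min(),yy.max(),len(xx))
print(robot.read_state()['time'],robot.read_state()['ee_pos'])
for y in (.289,.367): print([w2p(m,(.503,y,z)).round(1) for z in (.042,.046,.076)])
a=cv2.imread('pics/w6.png')[120:260,140:370]; cv2.imwrite('pics/w6c.png',cv2.resize(a,(800,487),interpolation=2))
E
```

```text
0.78 [0.5017 0.2879 0.0441] [212.6 175.6]
0.75 [0.5011 0.3672 0.0432] [290.3 179.1]
0.73 201 222 167 193 457
0.61 280 303 169 195 464
23.5167 [0.50038944 0.32776994 0.26001999]
[array([213.9, 176.4]), array([213.4, 177.4]), array([209.1, 185.3])]
[array([289.7, 180.6]), array([290.2, 181.6]), array([294.4, 189.9])]
```

View pics/w6c.png

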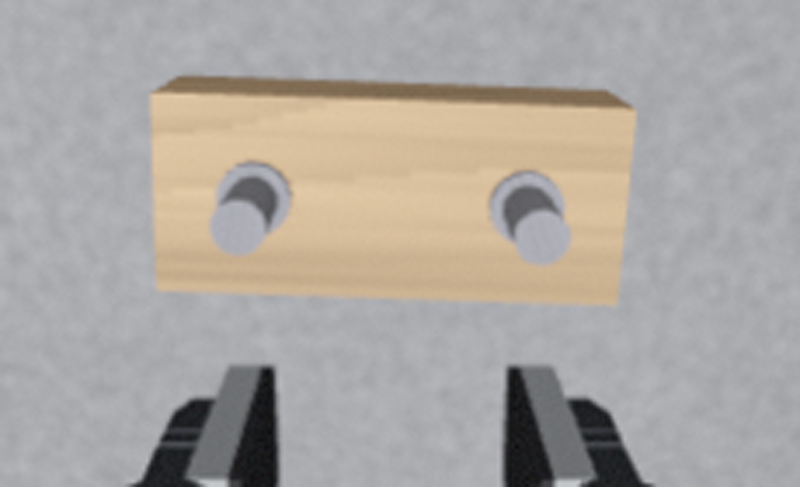

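Stem tops are at px (208.7,185.3) and (296.1,187.9). I'll take the nearer pin to the left lug hole.

```bash
cat >> h.py <<'E'
def pick(P):
    robot.command_gripper(.035)
    robot.goto([P[0],P[1],.185],q(YAW)); robot.movel([P[0],P[1],.122],velocity=.12)
    robot.command_gripper(0); s=robot.read_state(); print('grip',s['gripper_width'],s['finger_force'],s['ee_pos'])
    robot.movel([P[0],P[1],.21],velocity=.2)
def place(x,y):
    robot.goto(W(x,y,.19),q(YAW)); robot.movel(W(x,y,.172),velocity=.1)
    robot.dwell(.2); f0=robot.read_state()['force']; z=.172
    while z>.132:
        z-=.002; robot.movel(W(x,y,z),velocity=.04)
        s=robot.read_state(); f=s['force']-f0; print(round(z,3),f.round(1))
        if f[2]>8 or np.hypot(f[0],f[1])>12: break
    print('end',z,s['ee_pos'],s['time'],s['gripper_width']); return z
def release():
    robot.command_gripper(.03); p=robot.read_state()['ee_pos']; robot.movel([p[0],p[1],.20],velocity=.2)
E
python3 - <<'E'
from h import *
m=eyes.camera_model('wrist')
A=p2w(m,(208.7,185.3),.076)[:2]; B=p2w(m,(296.1,187.9),.076)[:2]; print(A,B,np.linalg.norm(A-B))
A[1]-=.001; B[1]-=.001; np.save('pins.npy',[A,B])
pick(A)
z=place(-.088,.124)
if z<.1345: release()
E
```

```text
[0.5033715  0.28845639] [0.50143085 0.36831262] 0.07987980484007891
grip 0.012772725787756308 58.39911997318268 [0.50390455 0.28780011 0.12312595]
0.17 [-1.2  0.3 -0.3]
0.168 [-0.2 -0.6  0.3]
0.166 [ 0.3 -0.4  0.4]
0.164 [-0.1 -0.5  1.4]
0.162 [-1.   0.1  0.1]
0.16 [0.3 0.2 0.1]
0.158 [-0.8 -0.6 -0.1]
0.156 [0.8 1.1 1.6]
0.154 [-0.6  0.8  0.2]
0.152 [ 0.9  1.1 -0.2]
0.15 [ 1.8  1.4 -0.1]
0.148 [ 4.9  3.1 -1.5]
0.146 [ 4.   3.5 -1.4]
0.144 [ 4.5  4.5 -1.2]
0.142 [ 5.8  5.2 -0.7]
0.14 [5.3 3.9 0.6]
0.138 [4.6 5.1 0.1]
0.136 [4.3 5.1 0.1]
0.134 [5.3 4.2 3.7]
0.132 [-4.1  2.7 44.3]
end 0.13199999999999995 [0.49826557 0.11275906 0.13382907] 32.025 0.013040606785527271
```

Pin 1 is seated. Pin 2 goes to the right hole, routed high over the cups.

```bash
sed -i 's/while z>.132:/while z>.1341:/' h.py; python3 - <<'E'
from h import *
A,B=np.load('pins.npy'); pick(B)
robot.movel([B[0],B[1],.26],velocity=.2)
robot.goto(W(-.087,-.1255,.24),q(YAW))
z=place(-.087,-.1255)
if z<.137: release()
print(robot.read_state()['time'])
E
```

```text
grip 0.012765285526169972 58.40880632400513 [0.50189764 0.36753887 0.123072  ]
0.17 [0.4 0.2 0.4]
0.168 [ 0.5  0.6 -0.1]
0.166 [-0.3  0.4  0.5]
0.164 [ 0.6 -0.5  0.1]
0.162 [0.  0.7 0. ]
0.16 [0.6 0.6 1.4]
0.158 [0.4 0.4 0.9]
0.156 [ 0.   0.8 -0.2]
0.154 [ 0.4 -0.2 -0.3]
0.152 [-1.2  1.3  0.8]
0.15 [ 0.1  0.2 -0.1]
0.148 [-0.   0.6  0.6]
0.146 [ 1.  -0.  -0.3]
0.144 [ 1.9 -0.1 -0.2]
0.142 [ 0.4 -0.1 -0.4]
0.14 [0.6 0.  0.3]
0.138 [ 1.4  0.4 -0.2]
0.136 [ 1.1  0.8 -0.8]
0.134 [1.4 0.3 3.4]
end 0.13399999999999995 [ 0.51268045 -0.13660099  0.13410275] 43.475 0.01308794578112765
44.2667
```

```bash
python3 - <<'E'
from h import *
robot.goto(W(-.125,0,.30),q(YAW))
tips(['pin_1','bar','board'],'wrist'); print(W(-.088,.125,.053),W(-.088,-.125,.053))
a=save('wrist','w7.png')[:,:,::-1]
b=save('scene','s7.png')[140:280,150:330,::-1]
a=cv2.resize(a,(440,330)); b=cv2.resize(b,(360,280),interpolation=2); c=np.zeros((330,800,3),np.uint8); c[:,:440]=a; c[:280,440:]=b; cv2.imwrite('pics/f.png',c)
print(robot.read_state()['time'])
E
```

```text
pin_1 [(0.71, [0.5086, -0.1411, 0.0549]), (0.71, [0.4965, 0.1131, 0.0508]), (0.48, [0.5128, -0.1345, 0.0423])]
bar [(0.95, [0.5067, -0.012, 0.0448]), (0.73, [0.51, -0.137, 0.0549])]
board [(0.86, [0.5911, -0.0054, 0.0447])]
[0.49727886 0.11349699 0.053     ] [ 0.51152114 -0.13609699  0.053     ]
45.2667
```

View pics/f.png

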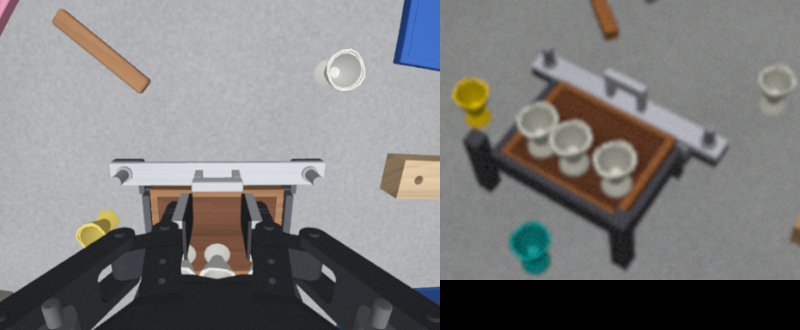

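The board is home with its three cups upright. The bar is flat on the lugs and both pins stand seated at (123,175) and (312,175), so I'm handing in.

```bash
python3 -c "
from plant import robot
print(robot.close_job())"
```

```text
the job is handed in; nothing more can be done
None
```

I handed the job in at about 45 s of robot time. The last pictures showed the board home with its three cups standing, the bar flat on both lugs and a pin down through each end, with the loose cup and brush not touched; the judge's verdict was not returned.

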